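# Hang the belt sander's lift-off guard door and shut it

## Task

The guard door of the benchtop belt sander stands upright in the slotted wooden rack. Lift it out, gently lower its two hinge knuckles together onto the sander's two upright hinge pins, finding the pins by feel and never forcing or dropping it, until it is fully seated; then swing it fully shut against the case, let go, and leave the other things on the bench undisturbed.

Things in the scene. Friction and masses are not known exactly. Their poses are not given: they have to be found in the camera images.
- door_centre (a point): Middle of the loose guard door's panel (0.3 to 0.55 kg, painted sheet metal), half-way up: 138 mm wide (x), 10 thick (y), 180 high (z). x points from hinge side to free edge, y out of the outer face (louvres, small bow handle standing out 27 mm, 45 mm towards the free edge, 35 mm below to 10 above the middle), z up. It stands upright; its top edge can be gripped from above.
- door_eye (a point): On the door: centre of the lower end of the lower hinge knuckle, at x = -81, y = 0, z = -65 mm of door_centre, same axes. The two knuckles are steel tubes on one axis along z, 18 mm outside, 11 mm bore, 22 mm long, open at both ends; the upper one starts 100 mm above the lower.
- door_edge (a point): On the door: middle of its free edge, half-way up and half-way through the thickness, 150 mm from the hinge axis. Axes as door_centre.
- door: The same guard door; origin at the centre of the panel's lower edge, axes as door_centre. Hung and seated, its lower edge is 30 mm and its top edge 210 mm above the table. Shut, its x points along the machine's -x; open, its free edge swings out towards the machine's -y, to 110 degrees. It turns freely on the pins and stays where it is left.
- machine: Grey belt sander, fixed: case 190 (x) by 130 (y) mm, 20 to 205 mm above the table. Origin on the table under its centre; x along the open side (y = -65 mm) towards its hinge end, z up. The shut door rests on a raised lip in front of the open side, lip front at y = -74.5 mm. The lip ends at x = 50 mm. A belt bed along the rear (y 20 to 80 mm) rises to 240 mm; a motor stands behind.
- pin_mark (a point): Mark near the pins, at the lower collar's top; axes as machine, at x 59, y -81, z 55 mm of it. Two upright 8 mm pins, 20 mm long, one axis, on collars 14 mm across, tops 55 and 155 mm above the table; seated knuckles rest on the collars. The pins' strip is bolted in slots: both pins together stand somewhere from 4 to 28 mm from this mark along +x (exact in y and z), unmeasured: feel for it.
- rack: Plywood rack with a slot between two wooden strips, 100 mm along the slot (x), 120 mm across, 45 mm high; origin on the table under the slot's middle. The slot is 11 mm wide and its floor 12 mm above the table; the door stands centred in it. Fixed.
- sanding_block: Bystander, loose: cork sanding block with red abrasive under it, 110 x 60 x 28 mm, lies by itself. Origin at its underside or its middle.
- blank: Bystander, loose: flat round wooden blank, 110 mm across, 18 mm high. Origin at its underside or its middle.
- round_box: Bystander, loose: small open round wooden box, 84 mm across, 50 mm high. Origin at its underside or its middle.
- glue: Bystander, loose: white plastic glue bottle with orange cap, 60 mm across, 160 mm high, standing. Origin at its underside or its middle.
- screwdriver: Bystander, loose: screwdriver lying on the table, under 30 mm high. Origin at its underside or its middle.
- wrench: Bystander, loose: steel wrench lying flat on the table, under 15 mm high. Origin at its underside or its middle.
- tape: Bystander, loose: black tape measure, 70 x 65 x 34 mm. Origin at its underside or its middle.

How it is judged (in metres and radians):
On the way:
1. the door is seated on both hinge pins: upright, knuckles down on the collars (z of door_eye in the frame of pin_mark between -0.003 and 0.003 m and y of door_eye in the frame of pin_mark between -0.004 and 0.004 m and x of door_eye in the frame of pin_mark between 0 and 0.032 m and angle between door_centre's own z axis and vertical below 0.04 rad), for 0.2 s.
At the end, for the whole second after the job is handed in: The door hangs on both pins, upright within 0.04 rad, knuckles within 3 mm of the collars' height, within 4 mm of the mark's y and 0 to 32 mm from it along x; it is shut, its free edge at most 88 mm in front of the machine's centre (about 8 mm ajar), and at rest (all of step 1 and y of door_edge in the frame of machine above -0.088 m and x of door_edge in the frame of machine below 0 m and linear speed of door below 0.02 m/s and angular speed of door below 0.1 rad/s); the robot touches nothing.
It fails at once if the door is pressed, dropped or slammed on the sander or its pins with more than 35 N (contact force between door and machine above 35 N).
It fails at once if a bystander is moved by more than 40 mm or toppled (distance of any of sanding_block, blank, round_box, glue, screwdriver, wrench, tape from where it was at the start of the episode above 0.04 m or angle between glue's own z axis and vertical above 0.4 rad).
It also fails if it takes over 66 s, if anything falls off the work surface, if the arm or the gripper's body presses on something with over 40 N, if the wrist force passes 120 N, or if a joint passes its speed limit or range.

## Robot

A 6-joint arm with a two-finger parallel gripper is mounted at the origin on the work surface. World frame = base frame: x ahead of the robot, y to its left, z up, the work surface at z = 0. Lengths are in mm, angles in rad, forces in N, time in s.
With the tool pointing down it reaches from about 275 to 1000 mm from the base axis. Payload 8.4 kg.
Tool frame: the origin (TCP) lies between the finger pads; the fingertips stand 8 mm ahead of it and the grasp point (between the pads) lies 11 mm behind it (tcp_to_tips is the distance from the TCP to the fingertips, in mm); z points along the fingers, y is the line along which they close (so a half turn about z gives the same grasp; the last joint's range is limited). The gripper opens to 85 mm and grips with 20 to 120 N. Pads are 22 mm wide; open, the fingers measure 114 mm over their backs; the gripper's body (76 mm by 85 mm) begins 54 mm behind the grasp point. The pads swing forward as they close: fully open they stand 13 mm farther back than shut.
Start: joints at [1.348, 0.353, 1.633, -0, 1.155, -0.002], TCP at [136.88, 609.829, 239.281] pointing down, gripper open.
Joint ranges: [-2.63, 2.63], [-0.92, 2.1], [0.06, 2.66], [-1.3, 4.44], [0, 2.69], [-3.02, 3.02]. Speed limits (rad/s): [2.22, 2.22, 2.79, 3.14, 3.14, 3.14].

## Interface

Orientations are given as [roll, pitch, yaw] about the fixed x, y, z axes, in that order (R = Rz(yaw) Ry(pitch) Rx(roll)).
In Python, from rig import * gives the robot as it stands.
- The arm moves only by the tool step_arm, never from a script. Its argument "motion" is a list of rows, each an object with "claw": the finger opening in mm, from 0 to 85.4; "delta_pos": the shift along the tool's x, y, z in mm, a list of three; "turn": the turn about the tool's z in rad. In form: [{"claw": claw, "delta_pos": [dx, dy, dz], "turn": turn}, ...]. A call has 1 to 8 rows; each row shifts and turns the commanded pose from where the row before left it, along the tool's axes as they then stand; what a row does not reach is not made up. A row lasts 1/12 s, in which the tool goes at most 41.7 mm and 7.16 degrees, less where a joint would pass 70% of its speed; a pose out of reach is approached as far as the arm can. A call is refused whole if a number of a shift passes 41.7 or a number of a turn 0.125, either way. A call with a gripper value outside its range is refused whole. The fingers move at their own pace and stop on an object; "force" is the grip in N (left out, the last holds). Time passes only in rows, so rows that do not move let the fingers close. It gives the time, the measured TCP pose, the force, the opening and the grip force at its end, in the units of the state.
- sense(): the state, without advancing time (a new reading comes with each control period).
- grab_frame(name): name is "scene" or "side" or "wrist"; returns a dict with "img" (400x640x3 uint8, red, green, blue), "vertical_fov" (degrees; the focal length in pixels is half the picture's height over the tangent of half this angle, whatever the lens; pixels are square), "cx", "cy" (the principal point, pixels), "R" (3x3) and "t" (3): a world point X has camera coordinates R X + t. Camera axes: x right, y down, z forward; pixel columns grow to the right and rows downward; lengths in mm; the calibration is good to about 2 mm. A picture is of the moment at which its call begins. There is no depth.
- sign_off(): hands the job in; it is judged then, once.
The state is a dict: "clock": time; "qpos": joint angles; "qvel": joint speeds; "joint_efforts": joint torques, N m; "eef_pos": TCP position; "tcp_rot": TCP orientation; "contact_force": force on the tool from outside, world axes, zero at the start; "wrist_torque": the same for the moment, N m; "opening": opening from 0.0 (shut) to 1.0 (fully open); "grasp_force": force on a finger pad.
Only numpy, scipy, OpenCV 4.12 (cv2) and the standard library are available. Lean on these libraries where they do the work, as an engineer would, in place of code of your own. Each camera call takes 0.05 s, during which the arm holds its last target. There are 200 camera calls.

## Working session

There is one attempt and no reset: what is moved stays moved. The work goes in short steps, Python scripts to look and compute and a tool call to move; the robot and the scene stay as the last step left them, time stands still between calls to the robot, and variables do not carry over. Pictures are saved under pics/ and viewed, at most 10 in all, crops included, and the job is handed in when it is done.

Besides the shell and the picture viewer there is one more tool, called after ">>>" as name([rows], argument=value, ...), one row to a line, values as JSON. step_arm: Moves the arm, as the interface text tells. Its arguments: {"type":"object","properties":{"motion":{"type":"array","items":{"type":"object","properties":{"claw":{"type":"number"},"delta_pos":{"type":"array","items":{"type":"number"}},"turn":{"type":"number"}}}},"force":{"type":"number"}},"required":["motion"]}

```bash
mkdir -p pics; cat > h.py <<'E'
from rig import *
import numpy as np, cv2
def snap(n,f):
    d=grab_frame(n); cv2.imwrite('pics/'+f,d['img'][:,:,::-1]); return d
def K(d):
    f=200/np.tan(np.radians(d['vertical_fov'])/2); return f
def proj(d,X):
    c=np.asarray(X,float)@np.array(d['R']).T+np.array(d['t']); f=K(d)
    return np.c_[d['cx']+f*c[...,0]/c[...,2], d['cy']+f*c[...,1]/c[...,2]]
def ray(d,u,v,z):
    R=np.array(d['R']);t=np.array(d['t']);f=K(d)
    o=-R.T@t; r=R.T@np.array([(u-d['cx'])/f,(v-d['cy'])/f,1]); return o+r*(z-o[2])/r[2]
E
python3 - <<'E'
from h import *
import pickle
D={}
for n in ['scene','side','wrist']:
    D[n]=d=snap(n,n+'0.png'); print(n,d['vertical_fov'],d['cx'],d['cy'],-np.array(d['R']).T@d['t'], {k for k in d})
    print(np.round(d['R'],3))
pickle.dump(D,open('D0.pkl','wb'))
print(sense())
E
```

```text
scene 50.891831392040395 312.2020025872984 195.64532875413818 [1000.91420255 -485.69945172  608.9144105 ] {'img', 'R', 't', 'cx', 'vertical_fov', 'cy'}
[[ 0.658  0.753 -0.017]
 [ 0.515 -0.466 -0.719]
 [-0.549  0.464 -0.695]]
side 45.009424437855024 315.0261471214556 186.6774709429516 [ 270.38040731 -762.78184358  728.58521964] {'img', 'R', 't', 'cx', 'vertical_fov', 'cy'}
[[ 0.888 -0.459 -0.003]
 [-0.308 -0.592 -0.745]
 [ 0.341  0.662 -0.667]]
wrist 60.963564383177996 314.3657861089549 193.7145859334979 [ 73.24226368 622.70738968 374.57558431] {'img', 'R', 't', 'cx', 'vertical_fov', 'cy'}
[[ 0.22   0.975 -0.002]
 [ 0.942 -0.212  0.259]
 [ 0.252 -0.059 -0.966]]
{'clock': 0.15, 'qpos': array([ 1.34764312e+00,  3.53489478e-01,  1.63397326e+00, -1.20539803e-05,
        1.15520654e+00, -2.41043520e-03]), 'qvel': array([ 0.00022733, -0.00169331, -0.0016587 ,  0.00152658, -0.00125525,
       -0.00182469]), 'joint_efforts': array([ 7.22815275e-04, -6.05631638e+01, -3.42337525e+01,  1.14186316e-04,
        6.23061438e-03,  1.29130711e-05]), 'eef_pos': array([136.77596669, 609.47737403, 238.72961688]), 'tcp_rot': array([-3.14051601e+00,  8.42753609e-06,  2.92085475e+00]), 'contact_force': array([ 0.01166327, -0.89724867, -0.31770373]), 'wrist_torque': array([ 0.02258673,  0.00369596, -0.03682133]), 'grasp_force': 0.0, 'opening': 1.000031143310388}
```

View pics/scene0.png

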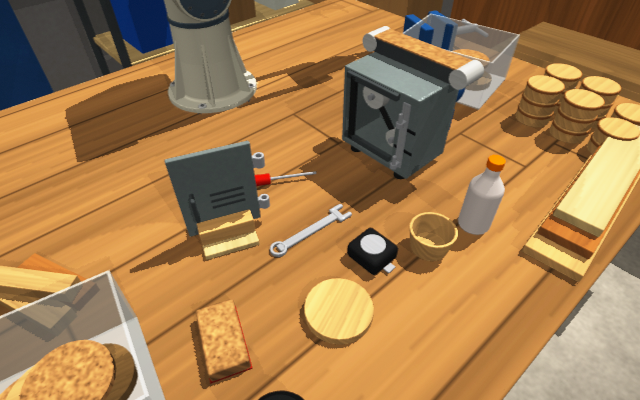

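View pics/side0.png

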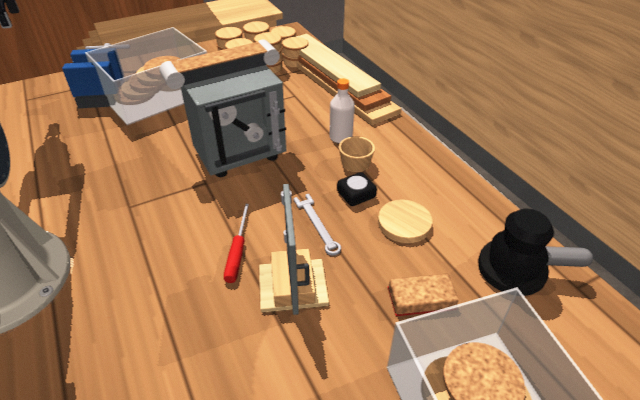

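```bash
python3 - <<'E'
from h import *
s=cv2.imread('pics/scene0.png');q=cv2.imread('pics/side0.png')
def c(i,x,y,w=160,h=120,S=2.5):
    return cv2.resize(i[y:y+h,x:x+w],(400,300),interpolation=cv2.INTER_CUBIC)
a=np.vstack([np.hstack([c(s,140,140),c(s,330,60)]),np.hstack([c(q,160,60),c(q,220,190)])])
cv2.imwrite('pics/m0.png',a)
E
```

```text
(no output)
```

View pics/m0.png

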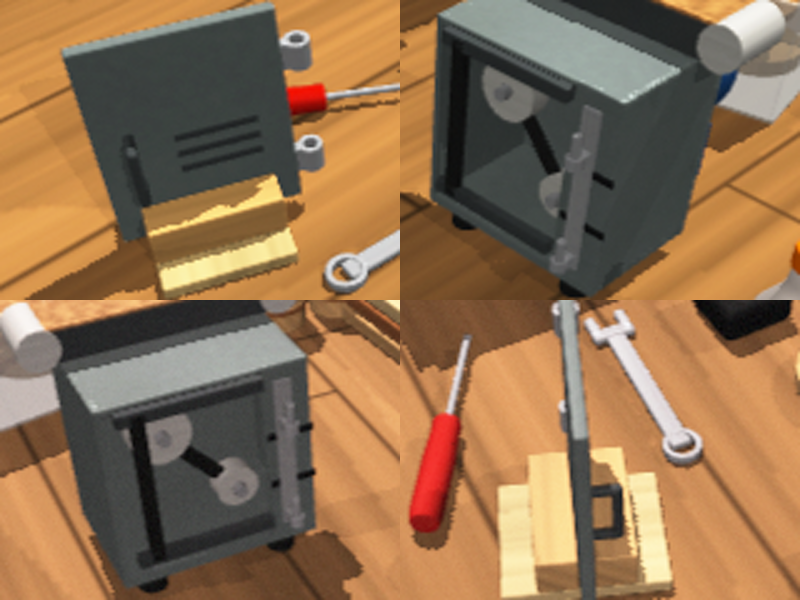

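```bash
cat > fit.py <<'E'
from h import *
import pickle
from scipy.optimize import least_squares
D=pickle.load(open('D0.pkl','rb'))
def W(p,X):
    c,s=np.cos(p[2]),np.sin(p[2]); X=np.asarray(X,float)
    return np.c_[p[0]+c*X[:,0]-s*X[:,1], p[1]+s*X[:,0]+c*X[:,1], X[:,2]]
def fit(obs,p0s):
    best=None
    for p0 in p0s:
        f=lambda p:np.concatenate([(proj(D[n],W(p,[X]))[0]-uv) for n,X,uv in obs])
        r=least_squares(f,p0,loss='soft_l1',x_scale=[10,10,.1])
        if best is None or r.cost<best.cost: best=r
    print(np.round(best.x,3),best.cost);
    for (n,X,uv),e in zip(obs,f(best.x).reshape(-1,2)): print(n,X,uv,np.round(e,1))
    return best.x
E
cat > r.py <<'E'
from fit import *
S=lambda a,b:(a/2.5+140,b/2.5+140); M=lambda a,b:((a-400)/2.5+330,b/2.5+60)
Q=lambda a,b:(a/2.5+160,(b-300)/2.5+60); P=lambda a,b:((a-400)/2.5+220,(b-300)/2.5+190)
door=[('scene',(69,5,192),S(66,57)),('scene',(-69,5,192),S(275,13)),('scene',(-81,0,159),S(298,36)),('scene',(-81,0,59),S(313,142)),('scene',(-69,5,12),S(300,192)),
('scene',(69,5,12),S(122,238)),('side',(69,0,192),P(581,437)),('side',(-69,0,192),(287.5,187))]
mach=[('side',(-95,-65,205),Q(68,375)),('side',(95,-65,205),Q(308,352)),('side',(-95,-65,20),Q(130,590)),('side',(95,-65,20),Q(313,528)),
('scene',(-95,-65,205),M(438,15)),('scene',(95,-65,205),M(622,102)),('scene',(-95,-65,20),M(434,198)),('scene',(95,-65,20),M(612,285))]
g=[(400,y,a) for y in(-100,200,500) for a in(-2.5,-1.2,0,1.2,2.5)]
pd=fit(door,g); pm=fit(mach,g)
pickle.dump((pd,pm),open('P.pkl','wb'))
s=D['scene']
for x in (63,75,87): print(x,[np.round(proj(D[n],W(pm,[(x,-81,z)]))[0],1) for n in('scene','side') for z in (55,75,155,175)])
E
python3 r.py
```

```text
[ 480.483 -263.684   -1.941] 10.481086540479204
scene (69, 5, 192) (166.4, 162.8) [-1.8 -0.1]
scene (-69, 5, 192) (250.0, 145.2) [ 0.3 -1.8]
scene (-81, 0, 159) (259.2, 154.4) [-0.5  1.3]
scene (-81, 0, 59) (265.2, 196.8) [-0.9  0.7]
scene (-69, 5, 12) (260.0, 216.8) [1.4 1.2]
scene (69, 5, 12) (188.8, 235.2) [0.9 2.1]
side (69, 0, 192) (292.4, 244.8) [-0.5 -0.1]
side (-69, 0, 192) (287.5, 187) [-1.5 -4. ]
[5.33371e+02 1.53401e+02 2.80000e-02] 38.278242735788275
side (-95, -65, 205) (187.2, 90.0) [ 9.4 14.7]
side (95, -65, 205) (283.2, 80.8) [-1.4  0.6]
side (-95, -65, 20) (212.0, 176.0) [-1.8 -1.1]
side (95, -65, 20) (285.2, 151.2) [ 0.3 -1.3]
scene (-95, -65, 205) (345.2, 66.0) [ 0.5 -0.9]
scene (95, -65, 205) (418.8, 100.8) [ 3.5 -0. ]
scene (-95, -65, 20) (343.6, 139.2) [-0.9 -0.1]
scene (95, -65, 20) (414.8, 174.0) [-7.1  4.1]
63 [array([392.8, 161.5]), array([394. , 153.9]), array([399. , 120.6]), array([400.3, 111.5]), array([275.5, 145.7]), array([275. , 138.6]), array([272.9, 108.8]), array([272.3, 100.8])]
75 [array([397.4, 164.2]), array([398.7, 156.6]), array([404. , 123.2]), array([405.5, 114.1]), array([280.2, 144.1]), array([279.8, 137.1]), array([277.9, 107.3]), array([277.4,  99.4])]
87 [array([402.1, 167. ]), array([403.4, 159.3]), array([409.2, 125.8]), array([410.7, 116.7]), array([284.8, 142.6]), array([284.5, 135.6]), array([282.8, 105.9]), array([282.4,  97.9])]
```

```bash
sed -i 's/Q(68,375)/Q(98,412)/; s/,(.scene.,(95,-65,20),M(612,285))//; s/M(622,102)),/M(624,102)),/' r.py; cat >> r.py <<'E'
d=D['scene']
for n,u,v,z in [('tape',372,248,20),('box',433,232,30),('glue',478,228,0),('wr1',282,249,5),('wr2',343,213,5),('blank',338,310,9),('sdtip',313,174,5)]: print(n,np.round(ray(d,u,v,z)))
print('knuckle',W(pd,[(-81,0,0)])[0],'pin4,28',W(pm,[(63,-81,0),(87,-81,0)]))
E
python3 r.py
```

```text
[ 480.483 -263.684   -1.941] 10.481086540479204
scene (69, 5, 192) (166.4, 162.8) [-1.8 -0.1]
scene (-69, 5, 192) (250.0, 145.2) [ 0.3 -1.8]
scene (-81, 0, 159) (259.2, 154.4) [-0.5  1.3]
scene (-81, 0, 59) (265.2, 196.8) [-0.9  0.7]
scene (-69, 5, 12) (260.0, 216.8) [1.4 1.2]
scene (69, 5, 12) (188.8, 235.2) [0.9 2.1]
side (69, 0, 192) (292.4, 244.8) [-0.5 -0.1]
side (-69, 0, 192) (287.5, 187) [-1.5 -4. ]
[5.35081e+02 1.50314e+02 2.30000e-02] 5.530872809218612
side (-95, -65, 205) (199.2, 104.8) [-1.5  0.4]
side (95, -65, 205) (283.2, 80.8) [-0.1  1.2]
side (-95, -65, 20) (212.0, 176.0) [-0.8 -0.6]
side (95, -65, 20) (285.2, 151.2) [ 1.5 -0.7]
scene (-95, -65, 205) (345.2, 66.0) [ 0.1 -0.2]
scene (95, -65, 205) (419.6, 100.8) [2.1 1. ]
scene (-95, -65, 20) (343.6, 139.2) [-1.3  0.6]
63 [array([392.2, 162.5]), array([393.4, 154.9]), array([398.3, 121.6]), array([399.7, 112.5]), array([276.6, 146.3]), array([276.2, 139.3]), array([274.1, 109.4]), array([273.5, 101.4])]
75 [array([396.8, 165.3]), array([398. , 157.6]), array([403.4, 124.2]), array([404.8, 115.1]), array([281.3, 144.8]), array([280.9, 137.8]), array([279.1, 107.9]), array([278.6, 100. ])]
87 [array([401.4, 168. ]), array([402.8, 160.3]), array([408.5, 126.9]), array([410. , 117.8]), array([286. , 143.3]), array([285.6, 136.3]), array([284. , 106.5]), array([283.6,  98.6])]
tape [ 708. -101.   20.]
box [761.   1.  30.]
glue [800.  98.   0.]
wr1 [ 592. -216.    5.]
wr2 [602. -69.   5.]
blank [ 753. -228.    9.]
sdtip [474. -36.   5.]
knuckle [ 509.76183737 -188.16088966    0.        ] pin4,28 [[599.92654679  70.78423051   0.        ]
 [623.92020046  71.33612164   0.        ]]
```

>>> step_arm([
  {"claw":85,"delta_pos":[0,0,-30],"turn":0.0},
  {"claw":85,"delta_pos":[0,0,-40],"turn":0},
], force=60)

```text
clock: 0.32
eef_pos: [136.4, 607.6, 306.0]
tcp_rot: [-3.133, -0.0, 2.921]
contact_force: [-0.3, 1.8, 0.2]
opening: 0.99
grasp_force: 0.0
```

```bash
cat > plan.py <<'E'
from h import *
import json
def rows(p0,y0,p1,y1,n,claw=85):
    p0=np.array(p0,float);p1=np.array(p1,float);out=[];p=p0.copy();y=y0
    for i in range(1,n+1):
        q=p0+(p1-p0)*i/n; d=q-p; c,s=np.cos(y),np.sin(y)
        t=np.round([d[0]*c+d[1]*s, d[0]*s-d[1]*c, -d[2]],1)
        p=p+np.array([t[0]*c+t[1]*s, t[0]*s-t[1]*c, -t[2]])
        tn=round(-(y0+(y1-y0)*i/n-y),4); y-=tn
        out.append({"claw":claw,"delta_pos":[float(v) for v in t],"turn":tn})
    for i in range(0,n,8): print(json.dumps(out[i:i+8]))
def door(pd,dx,z): # world TCP over door-frame x offset
    c,s=np.cos(pd[2]),np.sin(pd[2]); return [pd[0]+c*dx,pd[1]+s*dx,z]
E
python3 - <<'E'
from plan import *
rows([136.4,607.6,306],2.921,[480.5,-263.7,330],1.2,27)
E
```

```text
[{"claw": 85, "delta_pos": [-19.5, -28.7, -0.9], "turn": 0.0637}, {"claw": 85, "delta_pos": [-21.3, -27.4, -0.9], "turn": 0.0638}, {"claw": 85, "delta_pos": [-23.0, -26.0, -0.9], "turn": 0.0637}, {"claw": 85, "delta_pos": [-24.6, -24.5, -0.9], "turn": 0.0638}, {"claw": 85, "delta_pos": [-26.1, -22.8, -0.8], "turn": 0.0637}, {"claw": 85, "delta_pos": [-27.5, -21.2, -0.9], "turn": 0.0637}, {"claw": 85, "delta_pos": [-28.8, -19.3, -0.9], "turn": 0.0638}, {"claw": 85, "delta_pos": [-29.9, -17.5, -0.9], "turn": 0.0637}]
[{"claw": 85, "delta_pos": [-31.1, -15.5, -0.9], "turn": 0.0638}, {"claw": 85, "delta_pos": [-31.9, -13.6, -0.9], "turn": 0.0637}, {"claw": 85, "delta_pos": [-32.8, -11.4, -0.9], "turn": 0.0637}, {"claw": 85, "delta_pos": [-33.4, -9.4, -0.9], "turn": 0.0638}, {"claw": 85, "delta_pos": [-33.9, -7.2, -0.9], "turn": 0.0637}, {"claw": 85, "delta_pos": [-34.3, -5.0, -0.8], "turn": 0.0638}, {"claw": 85, "delta_pos": [-34.6, -2.8, -0.9], "turn": 0.0637}, {"claw": 85, "delta_pos": [-34.7, -0.7, -0.9], "turn": 0.0638}]
[{"claw": 85, "delta_pos": [-34.7, 1.6, -0.9], "turn": 0.0637}, {"claw": 85, "delta_pos": [-34.5, 3.8, -0.9], "turn": 0.0637}, {"claw": 85, "delta_pos": [-34.1, 6.0, -0.9], "turn": 0.0638}, {"claw": 85, "delta_pos": [-33.8, 8.2, -0.9], "turn": 0.0637}, {"claw": 85, "delta_pos": [-33.1, 10.2, -0.9], "turn": 0.0638}, {"claw": 85, "delta_pos": [-32.4, 12.4, -0.9], "turn": 0.0637}, {"claw": 85, "delta_pos": [-31.6, 14.4, -0.8], "turn": 0.0637}, {"claw": 85, "delta_pos": [-30.6, 16.4, -0.9], "turn": 0.0638}]
[{"claw": 85, "delta_pos": [-29.4, 18.3, -0.9], "turn": 0.0637}, {"claw": 85, "delta_pos": [-28.3, 20.1, -0.9], "turn": 0.0638}, {"claw": 85, "delta_pos": [-26.9, 21.9, -0.9], "turn": 0.0637}]
```

>>> step_arm([
  {"claw":85,"delta_pos":[-20,-29,-1],"turn":0.064},
  {"claw":85,"delta_pos":[-21,-27,-1],"turn":0.064},
  {"claw":85,"delta_pos":[-23,-26,-1],"turn":0.064},
  {"claw":85,"delta_pos":[-25,-24,-1],"turn":0.064},
  {"claw":85,"delta_pos":[-26,-23,-1],"turn":0.064},
  {"claw":85,"delta_pos":[-28,-21,-1],"turn":0.064},
  {"claw":85,"delta_pos":[-29,-19,-1],"turn":0.064},
  {"claw":85,"delta_pos":[-30,-17,-1],"turn":0.064},
])

```text
clock: 0.98
eef_pos: [240.5, 350.5, 317.2]
tcp_rot: [-3.141, 0.0, 2.406]
contact_force: [0.9, -0.2, 1.1]
opening: 0.993
grasp_force: 0.0
```

>>> step_arm([
  {"claw":85,"delta_pos":[-31,-15,-1],"turn":0.064},
  {"claw":85,"delta_pos":[-32,-14,-1],"turn":0.064},
  {"claw":85,"delta_pos":[-33,-11,-1],"turn":0.064},
  {"claw":85,"delta_pos":[-33,-9,-1],"turn":0.064},
  {"claw":85,"delta_pos":[-34,-7,-1],"turn":0.064},
  {"claw":85,"delta_pos":[-34,-5,-1],"turn":0.064},
  {"claw":85,"delta_pos":[-35,-3,-1],"turn":0.064},
  {"claw":85,"delta_pos":[-35,-1,-1],"turn":0.064},
])

```text
clock: 1.65
eef_pos: [342.0, 92.2, 325.4]
tcp_rot: [3.141, 0.0, 1.894]
contact_force: [1.5, 0.1, -0.7]
opening: 0.997
grasp_force: 0.0
```

>>> step_arm([
  {"claw":85,"delta_pos":[-35,2,-1],"turn":0.064},
  {"claw":85,"delta_pos":[-34,4,-1],"turn":0.064},
  {"claw":85,"delta_pos":[-34,6,-1],"turn":0.064},
  {"claw":85,"delta_pos":[-34,8,-1],"turn":0.064},
  {"claw":85,"delta_pos":[-33,10,-1],"turn":0.064},
  {"claw":85,"delta_pos":[-32,12,-1],"turn":0.064},
  {"claw":85,"delta_pos":[-31,14,-1],"turn":0.064},
  {"claw":85,"delta_pos":[-30,16,-1],"turn":0.064},
])

```text
clock: 2.32
eef_pos: [441.8, -164.7, 333.2]
tcp_rot: [-3.142, -0.0, 1.381]
contact_force: [-0.1, 0.0, 0.4]
opening: 0.995
grasp_force: 0.0
```

>>> step_arm([
  {"claw":85,"delta_pos":[-29,18,0],"turn":0.064},
  {"claw":85,"delta_pos":[-28,20,0],"turn":0.064},
  {"claw":85,"delta_pos":[-27,22,0],"turn":0.06},
  {"claw":85,"delta_pos":[0,0,0],"turn":0},
  {"claw":85,"delta_pos":[0,0,0],"turn":0},
])

```text
clock: 2.73
eef_pos: [479.0, -260.5, 332.5]
tcp_rot: [-3.14, -0.0, 1.195]
contact_force: [-0.5, -0.6, -0.6]
opening: 0.998
grasp_force: 0.0
```

```bash
python3 - <<'E'
from h import *
import pickle
d=snap('wrist','w1.png'); pickle.dump(d,open('w1.pkl','wb'))
s=sense(); print(s['eef_pos'],s['tcp_rot'],s['qpos'])
from fit import W
pd,pm=pickle.load(open('P.pkl','rb'))
print(proj(d,W(pd,[(69,5,192),(-69,5,192),(69,-5,192),(-69,-5,192),(-81,0,159)])).round(1))
E
```

```text
[ 478.6557149  -259.39532298  332.58139258] [-3.13998742e+00 -4.63508141e-04  1.19610406e+00] [-4.99537242e-01  1.48955949e-01  1.69249653e+00  2.69714584e-04
  1.30179064e+00 -1.24917244e-01]
[[322.9 260.3]
 [322.8  99.3]
 [311.7 260.4]
 [310.   99.4]
 [316.2  85.3]]
```

View pics/w1.png

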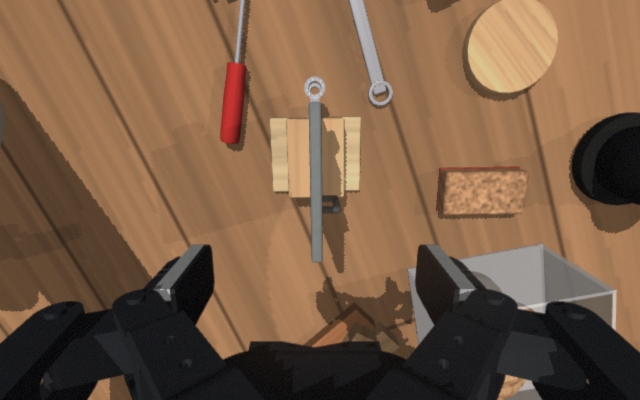

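>>> step_arm([
  {"claw":85,"delta_pos":[-5,2.5,32],"turn":0.0},
  {"claw":85,"delta_pos":[0,0,35],"turn":0},
  {"claw":70,"delta_pos":[0,0,35],"turn":0},
  {"claw":60,"delta_pos":[0,0,35],"turn":0},
  {"claw":45,"delta_pos":[0,0,30],"turn":0},
  {"claw":40,"delta_pos":[0,0,0],"turn":0},
  {"claw":30,"delta_pos":[0,0,0],"turn":0},
], force=60)

```text
clock: 3.37
eef_pos: [478.6, -263.4, 165.8]
tcp_rot: [-3.138, -0.001, 1.198]
contact_force: [1.2, 0.2, 0.4]
opening: 0.358
grasp_force: 0.0
```

>>> step_arm([
  {"claw":20,"delta_pos":[0,0,0],"turn":0},
  {"claw":12,"delta_pos":[0,0,0],"turn":0},
  {"claw":0,"delta_pos":[0,0,0],"turn":0},
  {"claw":0,"delta_pos":[0,0,0],"turn":0},
  {"claw":0,"delta_pos":[0,0,0],"turn":0},
  {"claw":0,"delta_pos":[0,0,0],"turn":0},
], force=60)

```text
clock: 3.87
eef_pos: [480.0, -264.9, 168.8]
tcp_rot: [3.14, 0.0, 1.197]
contact_force: [-3.3, 2.2, 8.4]
opening: 0.112
grasp_force: 58.5
```

>>> step_arm([
  {"claw":0,"delta_pos":[0,0,-6],"turn":0},
  {"claw":0,"delta_pos":[0,0,-10],"turn":0},
  {"claw":0,"delta_pos":[0,0,-15],"turn":0},
  {"claw":0,"delta_pos":[0,0,-20],"turn":0},
  {"claw":0,"delta_pos":[0,0,-25],"turn":0},
  {"claw":0,"delta_pos":[0,0,-25],"turn":0},
  {"claw":0,"delta_pos":[0,0,-20],"turn":0},
  {"claw":0,"delta_pos":[0,0,0],"turn":0},
])

```text
clock: 4.53
eef_pos: [481.6, -266.0, 292.8]
tcp_rot: [3.133, 0.001, 1.197]
contact_force: [1.6, -1.5, -4.5]
opening: 0.107
grasp_force: 59.0
```

```bash
python3 - <<'E'
from h import *
import pickle
d=snap('wrist','w2.png'); pickle.dump(d,open('w2.pkl','wb'))
s=sense(); print(s)
E
```

```text
{'clock': 4.5833, 'qpos': array([-5.07264870e-01,  1.85154862e-01,  1.74251772e+00,  1.55255519e-06,
        1.20817972e+00, -1.33216569e-01]), 'qvel': array([ 0.00078351,  0.04180694,  0.06117753, -0.00188413, -0.02902852,
       -0.0018041 ]), 'joint_efforts': array([-1.04479995e-02, -5.42760658e+01, -3.92046940e+01,  1.23369243e-02,
        4.88024689e-01,  2.91645865e-04]), 'eef_pos': array([ 480.79474059, -265.49622152,  290.19811726]), 'tcp_rot': array([3.13590298e+00, 7.61003185e-04, 1.19674531e+00]), 'contact_force': array([ 1.04564189, -1.01027966, -5.25275394]), 'wrist_torque': array([-0.03710752,  0.10016281, -0.03776537]), 'grasp_force': 58.91624093055725, 'opening': 0.1097705102686387}
```

View pics/w2.png

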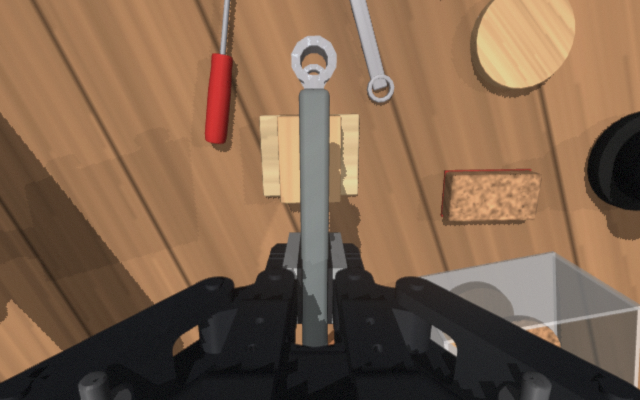

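```bash
cat > k.py <<'E'
from plan import *
import pickle
from fit import W
d=pickle.load(open('w2.pkl','rb')); pd,pm=pickle.load(open('P.pkl','rb'))
tcp=np.array([480.8,-265.5,290.2]); yaw=1.197
c,s=np.cos(yaw),np.sin(yaw)
tool=lambda v:np.round([v[0]*c+v[1]*s,v[0]*s-v[1]*c,v[2]],1)
for dz in(-6,-8.5,-11): print(dz,tool(ray(d,314.5,61,tcp[2]+dz)-tcp))
print('low',tool(ray(d,314,73,tcp[2]-108.5)-tcp))
E
python3 - <<'E'
from k import *
pin=W(pm,[(75,-81,175),(75,-81,75),(63,-81,175),(87,-81,175),(63,-81,75),(87,-81,75)])
print(pin)
R=np.array(d['R']);cam=-R.T@d['t']
for ex,ey in [(-60,0),(-40,-30),(-30,-50),(0,-50),(40,-30),(50,0),(30,-40)]:  # hinge minus pin, world
    goal=pin[0]+[ex,ey,0]-np.array([29.6,75.4,0]); goal[2]=292
    d2=dict(d); d2['t']=-R@(cam+goal-tcp)
    print(ex,ey,goal.round(),proj(d2,pin).round().tolist())
E
```

```text
-6 [80.2  1.9 -6. ]
-8.5 [80.5  1.9 -8.5]
-11 [ 80.8   1.9 -11. ]
low [  83.6    2.4 -108.5]
[[611.92337362  71.06017608 175.        ]
 [611.92337362  71.06017608  75.        ]
 [599.92654679  70.78423051 175.        ]
 [623.92020046  71.33612164 175.        ]
 [599.92654679  70.78423051  75.        ]
 [623.92020046  71.33612164  75.        ]]
-60 0 [522.  -4. 292.] [[391.0, 45.0], [368.0, 61.0], [374.0, 52.0], [407.0, 37.0], [356.0, 66.0], [379.0, 56.0]]
-40 -30 [542. -34. 292.] [[349.0, 12.0], [338.0, 38.0], [333.0, 19.0], [365.0, 4.0], [326.0, 43.0], [350.0, 33.0]]
-30 -50 [552. -54. 292.] [[325.0, -13.0], [321.0, 21.0], [308.0, -5.0], [341.0, -21.0], [309.0, 27.0], [332.0, 16.0]]
0 -50 [582. -54. 292.] [[283.0, 5.0], [292.0, 34.0], [267.0, 13.0], [300.0, -2.0], [280.0, 39.0], [303.0, 28.0]]
40 -30 [622. -34. 292.] [[242.0, 58.0], [262.0, 70.0], [227.0, 65.0], [257.0, 51.0], [251.0, 75.0], [273.0, 65.0]]
50 0 [632.  -4. 292.] [[247.0, 104.0], [265.0, 104.0], [232.0, 111.0], [262.0, 98.0], [254.0, 108.0], [276.0, 99.0]]
30 -40 [612. -44. 292.] [[249.0, 38.0], [267.0, 56.0], [233.0, 45.0], [265.0, 30.0], [256.0, 61.0], [278.0, 51.0]]
```

>>> step_arm([
  {"claw":0,"delta_pos":[18,4,0],"turn":0},
  {"claw":0,"delta_pos":[34,5,0],"turn":0},
  {"claw":0,"delta_pos":[37,5,0],"turn":0},
  {"claw":0,"delta_pos":[37,5,0],"turn":0},
  {"claw":0,"delta_pos":[37,5,0],"turn":0},
  {"claw":0,"delta_pos":[37,5,0],"turn":0},
  {"claw":0,"delta_pos":[37,5,0],"turn":0},
  {"claw":0,"delta_pos":[30,5,0],"turn":0},
])

```text
clock: 5.25
eef_pos: [613.4, -27.9, 285.5]
tcp_rot: [-3.139, 0.0, 1.197]
contact_force: [-0.1, 0.2, -5.0]
opening: 0.107
grasp_force: 59.0
```

>>> step_arm([
  {"claw":0,"delta_pos":[20,5,10],"turn":0},
  {"claw":0,"delta_pos":[0,0,20],"turn":0},
  {"claw":0,"delta_pos":[0,0,20],"turn":0},
  {"claw":0,"delta_pos":[0,0,17],"turn":0},
  {"claw":0,"delta_pos":[0,0,8],"turn":0},
  {"claw":0,"delta_pos":[0,0,0],"turn":0},
  {"claw":0,"delta_pos":[0,0,0],"turn":0},
])

```text
clock: 5.83
eef_pos: [625.0, -13.8, 211.7]
tcp_rot: [-3.14, 0.0, 1.197]
contact_force: [-0.0, -0.5, -4.9]
opening: 0.109
grasp_force: 59.0
```

```bash
python3 - <<'E'
from k import *
d=snap('wrist','w3.png'); pickle.dump(d,open('w3.pkl','wb'))
s=sense(); print(s['clock'],s['eef_pos'],s['tcp_rot'],s['contact_force'])
print(proj(d,W(pm,[(x,-81,z) for z in(175,75) for x in (63,75,87)])).round(1).tolist())
a=cv2.imread('pics/w3.png')[0:200,180:380]
cv2.imwrite('pics/w3c.png',cv2.resize(a,(600,600),interpolation=cv2.INTER_CUBIC))
E
```

```text
-6 [80.2  1.9 -6. ]
-8.5 [80.5  1.9 -8.5]
-11 [ 80.8   1.9 -11. ]
low [  83.6    2.4 -108.5]
5.8833 [625.62690627 -13.86796359 212.68203043] [ 3.14122208e+00 -1.53654866e-04  1.19651314e+00] [ 0.61655982 -0.33261578 -4.60396163]
[[201.6, 91.4], [223.6, 81.4], [246.0, 71.2], [243.4, 95.3], [257.5, 89.0], [271.7, 82.6]]
```

View pics/w3c.png

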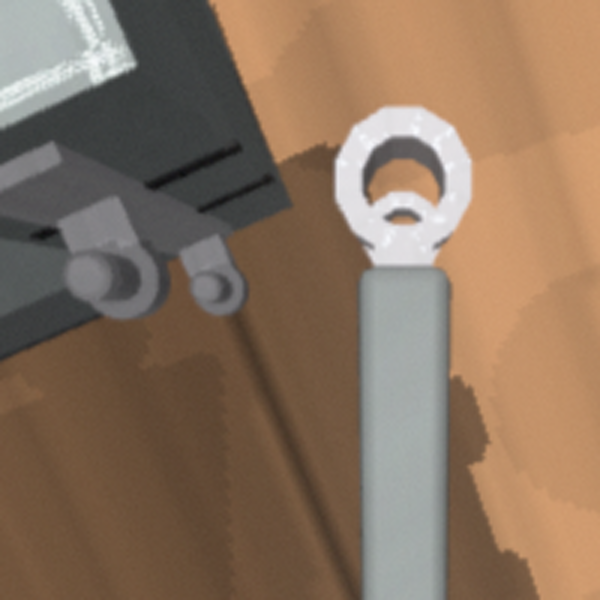

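```bash
cat > m.py <<'E'
from k import *
import sys
def meas(f,up,lo,pu=None,pl=None,dz=-8.5):
    d=pickle.load(open(f,'rb')); s=sense(); z=s['eef_pos'][2]
    U=ray(d,*up,z+dz); L=ray(d,*lo,z+dz-100); print('knuckles',U,L)
    if pu: 
        A=ray(d,*pu,175);B=ray(d,*pl,75); print('pins',A,B); y=s['tcp_rot'][2];c,s_=np.cos(y),np.sin(y)
        for v in(A-U,B-L): print('tool move',v[0]*c+v[1]*s_, v[0]*s_-v[1]*c)
E
python3 - <<'E'
from m import *
for dz in (-6,-8.5,-11): meas('w3.pkl',(314.3,58.7),(314.3,76.7),(210,90.7),(249.3,95.7),dz)
print(W(pm,[(67,-81,0)]))
E
```

```text
-6 [80.2  1.9 -6. ]
-8.5 [80.5  1.9 -8.5]
-11 [ 80.8   1.9 -11. ]
low [  83.6    2.4 -108.5]
knuckles [655.19338544  61.13045574 206.68203043] [655.04794801  61.34536686 106.68203043]
pins [603.90490856  69.59186215 175.        ] [604.04172158  68.82151431  75.        ]
tool move -10.875723218625641 -50.83130829138141
tool move -11.68958034414721 -50.208382032015855
knuckles [655.29341259  61.39897311 204.18203043] [655.10494512  61.5046542  104.18203043]
pins [603.90490856  69.59186215 175.        ] [604.04172158  68.82151431  75.        ]
tool move -11.162221584302145 -50.82623914756927
tool move -11.858678656685328 -50.20319691368539
knuckles [655.39343974  61.66749048 201.68203043] [655.16194223  61.66394153 101.68203043]
pins [603.90490856  69.59186215 175.        ] [604.04172158  68.82151431  75.        ]
tool move -11.448719949978612 -50.821170003757025
tool move -12.027776969223442 -50.19801179535494
[[603.92548907  70.87621237   0.        ]]
```

>>> step_arm([
  {"claw":0,"delta_pos":[-3,-10,0],"turn":0},
  {"claw":0,"delta_pos":[-3,-12,0],"turn":0},
  {"claw":0,"delta_pos":[-2.4,-12,0],"turn":0},
  {"claw":0,"delta_pos":[-2,-10,0],"turn":0},
  {"claw":0,"delta_pos":[-1,-6.5,0],"turn":0},
  {"claw":0,"delta_pos":[0,0,0],"turn":0},
  {"claw":0,"delta_pos":[0,0,0],"turn":0},
])

```text
clock: 6.47
eef_pos: [574.4, -5.8, 213.0]
tcp_rot: [3.14, -0.001, 1.197]
contact_force: [0.6, -0.3, -5.6]
opening: 0.107
grasp_force: 59.0
```

```bash
python3 - <<'E'
from k import *
d=snap('wrist','w4.png'); pickle.dump(d,open('w4.pkl','wb'))
s=sense(); print(s['clock'],s['eef_pos'],s['tcp_rot'],s['contact_force'])
a=cv2.imread('pics/w4.png')[20:120,265:365]
cv2.imwrite('pics/w4c.png',cv2.resize(a,(600,600),interpolation=cv2.INTER_CUBIC))
E
```

```text
-6 [80.2  1.9 -6. ]
-8.5 [80.5  1.9 -8.5]
-11 [ 80.8   1.9 -11. ]
low [  83.6    2.4 -108.5]
6.5167 [574.79585347  -5.91453513 212.87635948] [ 3.14011535e+00 -5.04941908e-04  1.19683525e+00] [ 0.22579753 -0.63704907 -5.68923175]
```

View pics/w4c.png

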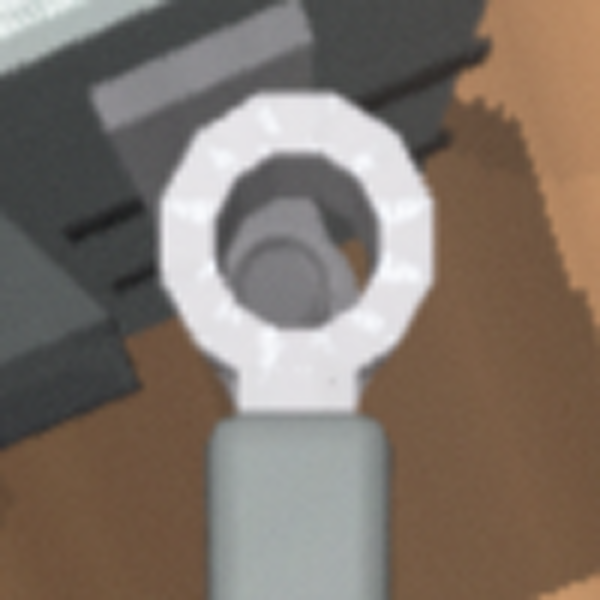

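```bash
python3 - <<'E'
from m import *
for r in (58.7,59.3,60):
  d=pickle.load(open('w4.pkl','rb')); U=ray(d,314.7,r,204.4); A=ray(d,311.8,67.3,175); v=A-U
  c,s=np.cos(1.197),np.sin(1.197); print(r,U,A,v[0]*c+v[1]*s, v[0]*s-v[1]*c)
E
```

```text
-6 [80.2  1.9 -6. ]
-8.5 [80.5  1.9 -8.5]
-11 [ 80.8   1.9 -11. ]
low [  83.6    2.4 -108.5]
58.7 [604.94735578  69.4438643  204.4       ] [603.52009012  69.49047135 175.        ] -0.477780519279412 -1.3457285153019054
59.3 [604.86555938  69.23583902 204.4       ] [603.52009012  69.49047135 175.        ] -0.25425169587864227 -1.3455412299682803
60 [604.77004131  68.99291669 204.4       ] [603.52009012  69.49047135 175.        ] 0.006774954120571941 -1.3453225267940385
```

>>> step_arm([
  {"claw":0,"delta_pos":[-0.2,-1.3,2],"turn":0},
  {"claw":0,"delta_pos":[0,0,1.5],"turn":0},
  {"claw":0,"delta_pos":[0,0,1],"turn":0},
  {"claw":0,"delta_pos":[0,0,1],"turn":0},
  {"claw":0,"delta_pos":[0,0,1],"turn":0},
  {"claw":0,"delta_pos":[0,0,1],"turn":0},
  {"claw":0,"delta_pos":[0,0,1],"turn":0},
])

```text
clock: 7.1
eef_pos: [573.0, -5.6, 203.6]
tcp_rot: [-3.142, 0.0, 1.197]
contact_force: [-0.2, -1.1, -4.7]
opening: 0.104
grasp_force: 59.0
```

>>> step_arm([
  {"claw":0,"delta_pos":[0,0,0.7],"turn":0},
  {"claw":0,"delta_pos":[0,0,0.7],"turn":0},
  {"claw":0,"delta_pos":[0,0,0],"turn":0},
])

```text
clock: 7.35
eef_pos: [572.8, -5.6, 202.2]
tcp_rot: [-3.141, 0.0, 1.197]
contact_force: [0.2, -0.3, -5.2]
opening: 0.107
grasp_force: 59.0
```

>>> step_arm([
  {"claw":0,"delta_pos":[0,0,1],"turn":0},
  {"claw":0,"delta_pos":[0,0,1],"turn":0},
  {"claw":0,"delta_pos":[0,0,1],"turn":0},
  {"claw":0,"delta_pos":[0,0,0],"turn":0},
])

```text
clock: 7.68
eef_pos: [572.8, -5.6, 199.2]
tcp_rot: [-3.141, 0.0, 1.197]
contact_force: [0.6, 0.3, -4.7]
opening: 0.107
grasp_force: 59.0
```

```bash
python3 - <<'E'
from h import *
s=sense(); print(s['eef_pos'],s['contact_force'],s['wrist_torque'])
E
```

```text
[572.7860562   -5.58753935 199.15883475] [ 0.62987212  0.25894151 -4.74734479] [-0.00119441 -0.00244326  0.00813965]
```

>>> step_arm([
  {"claw":0,"delta_pos":[0,0,1],"turn":0},
  {"claw":0,"delta_pos":[0,0,1],"turn":0},
  {"claw":0,"delta_pos":[0,0,1],"turn":0},
  {"claw":0,"delta_pos":[0,0,1],"turn":0},
  {"claw":0,"delta_pos":[0,0,1],"turn":0},
  {"claw":0,"delta_pos":[0,0,0],"turn":0},
])

```text
clock: 8.18
eef_pos: [572.7, -5.6, 194.1]
tcp_rot: [-3.141, 0.0, 1.197]
contact_force: [0.1, -0.2, -5.3]
opening: 0.107
grasp_force: 59.0
```

>>> step_arm([
  {"claw":0,"delta_pos":[0,0,1],"turn":0},
  {"claw":0,"delta_pos":[0,0,1],"turn":0},
  {"claw":0,"delta_pos":[0,0,1],"turn":0},
  {"claw":0,"delta_pos":[0,0,1],"turn":0},
  {"claw":0,"delta_pos":[0,0,0],"turn":0},
])

```text
clock: 8.6
eef_pos: [572.8, -5.6, 190.1]
tcp_rot: [-3.141, 0.0, 1.197]
contact_force: [-0.7, 0.2, -4.8]
opening: 0.108
grasp_force: 59.0
```

>>> step_arm([
  {"claw":0,"delta_pos":[0,0,0.7],"turn":0},
  {"claw":0,"delta_pos":[0,0,0.7],"turn":0},
  {"claw":0,"delta_pos":[0,0,0.6],"turn":0},
  {"claw":0,"delta_pos":[0,0,0],"turn":0},
])

```text
clock: 8.93
eef_pos: [572.8, -5.6, 188.2]
tcp_rot: [-3.141, 0.0, 1.197]
contact_force: [1.0, 0.7, -4.3]
opening: 0.106
grasp_force: 59.0
```

>>> step_arm([
  {"claw":0,"delta_pos":[0,0,0.5],"turn":0},
  {"claw":0,"delta_pos":[0,0,0.5],"turn":0},
  {"claw":0,"delta_pos":[0,0,0],"turn":0},
])

```text
clock: 9.18
eef_pos: [572.9, -5.6, 187.3]
tcp_rot: [-3.141, 0.0, 1.197]
contact_force: [-0.4, 0.2, -4.3]
opening: 0.104
grasp_force: 59.0
```

>>> step_arm([
  {"claw":0,"delta_pos":[0,0,0.5],"turn":0},
  {"claw":0,"delta_pos":[0,0,0.3],"turn":0},
  {"claw":0,"delta_pos":[0,0,0],"turn":0},
])

```text
clock: 9.43
eef_pos: [573.0, -5.6, 186.8]
tcp_rot: [3.141, -0.0, 1.197]
contact_force: [0.3, -0.5, -3.4]
opening: 0.108
grasp_force: 59.5
```

```bash
python3 -c "
from rig import *
s=sense();print(s['eef_pos'],s['contact_force'],s['wrist_torque'])"
```

```text
[572.95989388  -5.63713399 186.76318071] [ 0.26132425 -0.53163272 -3.42136396] [-0.0448364   0.14791228  0.03987018]
```

>>> step_arm([
  {"claw":0,"delta_pos":[0,0,0.3],"turn":0},
  {"claw":0,"delta_pos":[0,0,0.3],"turn":0},
  {"claw":0,"delta_pos":[0,0,0],"turn":0},
])

```text
clock: 9.68
eef_pos: [573.1, -5.8, 186.5]
tcp_rot: [3.141, 0.0, 1.197]
contact_force: [-2.4, -2.0, 3.1]
opening: 0.108
grasp_force: 60.3
```

```bash
python3 -c "
from rig import *
s=sense();print(s['eef_pos'],s['contact_force'],s['wrist_torque'])"
```

```text
[573.1162418   -5.79276611 186.52545051] [-2.35278334 -2.04177193  3.12586146] [-0.06424262  0.31648771  0.12033279]
```

>>> step_arm([
  {"claw":0,"delta_pos":[0,0,0],"turn":0},
  {"claw":12,"delta_pos":[0,0,0],"turn":0},
  {"claw":16,"delta_pos":[0,0,0],"turn":0},
  {"claw":25,"delta_pos":[0,0,0],"turn":0},
  {"claw":40,"delta_pos":[0,0,0],"turn":0},
  {"claw":50,"delta_pos":[0,0,0],"turn":0},
], force=20)

```text
clock: 10.18
eef_pos: [573.0, -5.5, 185.9]
tcp_rot: [3.142, -0.0, 1.197]
contact_force: [0.4, -0.1, 0.3]
opening: 0.568
grasp_force: 0.0
```

>>> step_arm([
  {"claw":50,"delta_pos":[0,0,-10],"turn":0},
  {"claw":50,"delta_pos":[0,0,-20],"turn":0},
  {"claw":50,"delta_pos":[0,0,-35],"turn":0},
  {"claw":30,"delta_pos":[0,0,-25],"turn":0},
  {"claw":10,"delta_pos":[0,0,0],"turn":0},
])

```text
clock: 10.6
eef_pos: [575.7, -5.6, 282.3]
tcp_rot: [3.133, -0.003, 1.197]
contact_force: [1.3, -0.2, 0.7]
opening: 0.313
grasp_force: 0.0
```

```bash
python3 - <<'E'
from k import *
d=snap('side','s5.png'); e=snap('scene','c5.png'); w=snap('wrist','w5.png'); pickle.dump(w,open('w5.pkl','wb'))
s=sense(); print(s['clock'],s['eef_pos'],s['tcp_rot'])
a=cv2.imread('pics/s5.png')[60:210,200:400]; b=cv2.imread('pics/c5.png')[60:210,300:500]
w=cv2.imread('pics/w5.png')
z=np.zeros((600,800,3),np.uint8); z[:300,:400]=cv2.resize(a,(400,300),interpolation=2); z[:300,400:]=cv2.resize(b,(400,300),interpolation=2)
z[300:,:480]=cv2.resize(w,(480,300),interpolation=3)
cv2.imwrite('pics/m5.png',z)
# hinge pin in world (603.9,70.9); expected door top centreline corners
y=1.197; u=np.array([np.cos(y),np.sin(y)]); h=np.array([603.9,70.9])
for n,dd in(('side',d),('scene',e)): print(n,[proj(dd,[[*(h-u*r),zz]])[0].round(1).tolist() for r,zz in((150,210),(12,210),(150,30),(0,177))])
E
```

```text
-6 [80.2  1.9 -6. ]
-8.5 [80.5  1.9 -8.5]
-11 [ 80.8   1.9 -11. ]
low [  83.6    2.4 -108.5]
10.75 [572.81536333  -5.56465506 276.3514432 ] [ 3.14101682e+00 -2.67776035e-04  1.19677481e+00]
side [[277.5, 127.5], [274.5, 89.5], [282.2, 197.9], [275.1, 100.1]]
scene [[325.8, 113.5], [398.0, 98.0], [325.3, 190.1], [401.5, 112.4]]
```

View pics/m5.png

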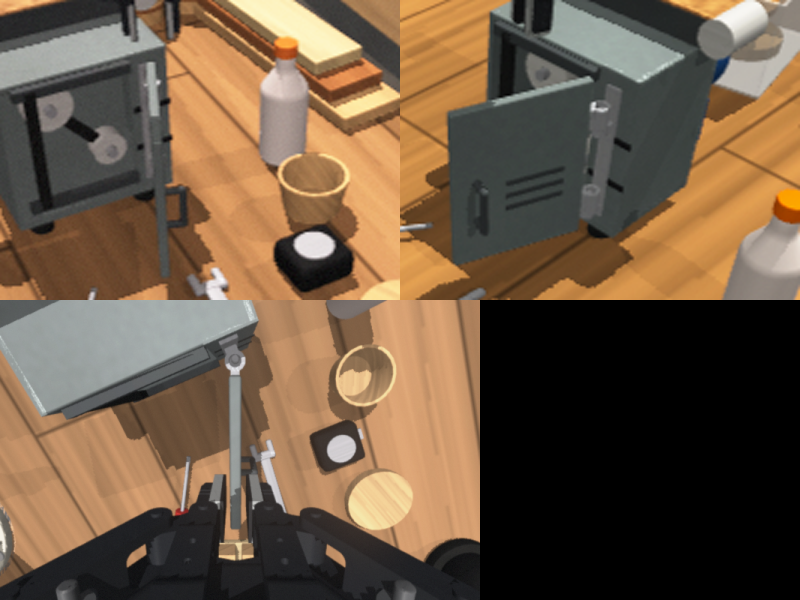

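>>> step_arm([
  {"claw":0,"delta_pos":[-13,20,0],"turn":0},
  {"claw":0,"delta_pos":[-14,26,0],"turn":0},
  {"claw":0,"delta_pos":[0,0,20],"turn":0},
  {"claw":0,"delta_pos":[0,0,30],"turn":0},
  {"claw":0,"delta_pos":[0,0,24],"turn":0},
  {"claw":0,"delta_pos":[0,0,10],"turn":0},
  {"claw":0,"delta_pos":[0,0,0],"turn":0},
])

```text
clock: 11.33
eef_pos: [603.5, -47.4, 188.4]
tcp_rot: [-3.135, 0.002, 1.197]
contact_force: [-0.5, 0.0, 0.6]
opening: 0.001
grasp_force: 0.0
```

>>> step_arm([
  {"claw":0,"delta_pos":[0,-8,0],"turn":0},
  {"claw":0,"delta_pos":[0,-7,0],"turn":0},
  {"claw":0,"delta_pos":[0,-5,0],"turn":0},
  {"claw":0,"delta_pos":[0,-5,0],"turn":0},
  {"claw":0,"delta_pos":[-1,-6,0],"turn":0.05},
  {"claw":0,"delta_pos":[-1,-6,0],"turn":0.05},
  {"claw":0,"delta_pos":[-1,-6,0],"turn":0.05},
  {"claw":0,"delta_pos":[-1,-6,0],"turn":0.05},
])

```text
clock: 12.0
eef_pos: [559.1, -31.4, 193.1]
tcp_rot: [3.14, -0.001, 0.994]
contact_force: [-0.4, -0.2, 0.1]
opening: -0.002
grasp_force: 0.1
```

```bash
python3 - <<'E'
from h import *
snap('wrist','w6.png'); s=sense(); print(s['clock'],s['eef_pos'],s['tcp_rot'],s['contact_force'])
p=s['eef_pos'][:2];y=s['tcp_rot'][2];v=np.array([603.9,70.9])-p;c,q=np.cos(y),np.sin(y)
print('r',v[0]*c+v[1]*q,'g',-(v[0]*q-v[1]*c))
E
```

```text
12.05 [557.97102798 -31.01013114 192.92335319] [ 3.14114116e+00 -4.15118211e-04  9.91056908e-01] [-1.14172786  0.65989758 -0.21624937]
r 110.41873294207807 g 17.40254911077613
```

View pics/w6.png

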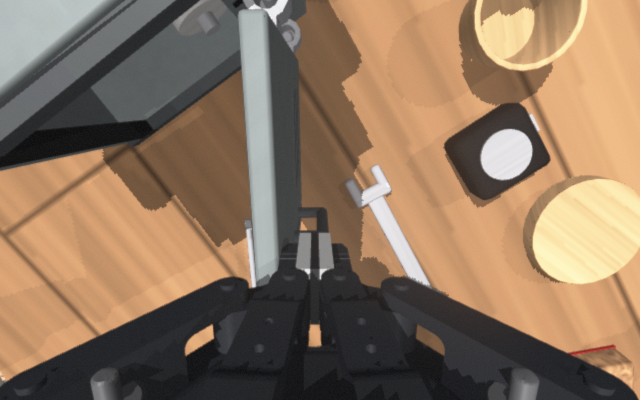

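>>> step_arm([
  {"claw":0,"delta_pos":[-1,-6.6,0],"turn":0.06},
  {"claw":0,"delta_pos":[-1,-8.9,0],"turn":0.08},
  {"claw":0,"delta_pos":[-1,-8.9,0],"turn":0.08},
  {"claw":0,"delta_pos":[-1,-8.9,0],"turn":0.08},
  {"claw":0,"delta_pos":[-1,-8.9,0],"turn":0.08},
  {"claw":0,"delta_pos":[-1,-8.9,0],"turn":0.08},
  {"claw":0,"delta_pos":[-1,-8.9,0],"turn":0.08},
  {"claw":0,"delta_pos":[-1,-6.6,0],"turn":0.06},
])

```text
clock: 12.72
eef_pos: [509.2, 12.3, 192.8]
tcp_rot: [3.141, -0.001, 0.394]
contact_force: [-0.6, -0.4, 0.4]
opening: 0.0
grasp_force: 0.0
```

>>> step_arm([
  {"claw":0,"delta_pos":[-0.8,-5.5,0],"turn":0.05},
  {"claw":0,"delta_pos":[-0.6,-4.4,0],"turn":0.04},
  {"claw":0,"delta_pos":[-0.6,-4.4,0],"turn":0.04},
  {"claw":0,"delta_pos":[-0.5,-3.3,0],"turn":0.03},
  {"claw":0,"delta_pos":[0,0,0],"turn":0},
])

```text
clock: 13.13
eef_pos: [501.2, 28.1, 192.7]
tcp_rot: [3.141, -0.001, 0.237]
contact_force: [-0.1, -0.1, 0.5]
opening: -0.003
grasp_force: 0.0
```

```bash
python3 - <<'E'
from h import *
w=snap('wrist','w7.png'); s=sense(); print(s['clock'],s['eef_pos'],s['tcp_rot'],s['contact_force'])
p=s['eef_pos'][:2];y=s['tcp_rot'][2];v=np.array([603.9,70.9])-p;c,q=np.cos(y),np.sin(y)
print('r',v[0]*c+v[1]*q,'g',-(v[0]*q-v[1]*c))
E
```

```text
13.1833 [501.40683542  27.83911679 192.68044037] [ 3.14130076e+00 -1.23527950e-03  2.38883560e-01] [-0.03167498  0.52456574  0.31708226]
r 109.77162226953195 g 17.586341069890832
```

View pics/w7.png

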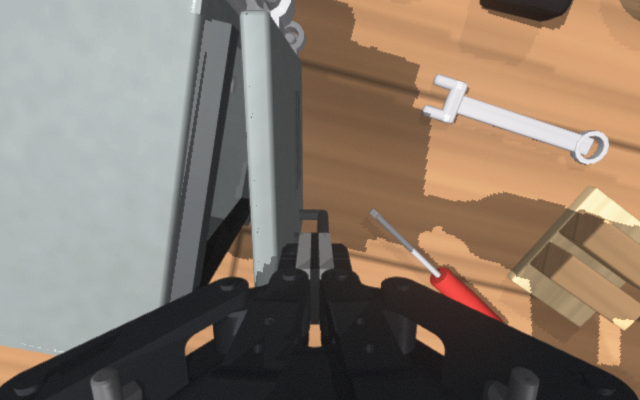

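>>> step_arm([
  {"claw":0,"delta_pos":[-0.5,-3.3,-3],"turn":0.03},
  {"claw":0,"delta_pos":[-0.5,-3.3,-3],"turn":0.03},
  {"claw":0,"delta_pos":[-0.5,-3.3,0],"turn":0.03},
  {"claw":0,"delta_pos":[-0.4,-2.2,0],"turn":0.02},
  {"claw":0,"delta_pos":[0,0,0],"turn":0},
])

```text
clock: 13.6
eef_pos: [497.1, 39.2, 198.3]
tcp_rot: [3.142, -0.001, 0.127]
contact_force: [-0.0, -1.1, -0.0]
opening: -0.004
grasp_force: 0.0
```

>>> step_arm([
  {"claw":0,"delta_pos":[-0.3,-1.7,0],"turn":0.015},
  {"claw":0,"delta_pos":[-0.3,-1.7,0],"turn":0.015},
  {"claw":0,"delta_pos":[0,0,0],"turn":0},
])

```text
clock: 13.85
eef_pos: [496.0, 42.5, 197.9]
tcp_rot: [-3.142, 0.0, 0.096]
contact_force: [0.2, 0.4, -0.1]
opening: 0.002
grasp_force: 0.1
```

>>> step_arm([
  {"claw":0,"delta_pos":[-0.2,-1.1,0],"turn":0.01},
  {"claw":0,"delta_pos":[-0.2,-1.1,0],"turn":0.01},
  {"claw":0,"delta_pos":[0,0,0],"turn":0},
])

```text
clock: 14.1
eef_pos: [495.4, 44.7, 197.9]
tcp_rot: [-3.142, 0.0, 0.076]
contact_force: [0.4, -1.1, -0.2]
opening: -0.001
grasp_force: 0.1
```

>>> step_arm([
  {"claw":0,"delta_pos":[-0.2,-1.1,0],"turn":0.01},
  {"claw":0,"delta_pos":[-0.2,-1.1,0],"turn":0.01},
  {"claw":0,"delta_pos":[0,0,0],"turn":0},
])

```text
clock: 14.35
eef_pos: [494.8, 46.9, 198.0]
tcp_rot: [-3.142, -0.0, 0.056]
contact_force: [0.9, -0.1, 0.0]
opening: -0.001
grasp_force: 0.1
```

>>> step_arm([
  {"claw":0,"delta_pos":[0,-0.8,0],"turn":0.007},
  {"claw":0,"delta_pos":[0,-0.7,0],"turn":0.007},
  {"claw":0,"delta_pos":[0,0,0],"turn":0},
])

```text
clock: 14.6
eef_pos: [494.7, 48.3, 197.9]
tcp_rot: [-3.142, 0.0, 0.042]
contact_force: [-0.6, -0.5, -0.5]
opening: 0.001
grasp_force: 0.1
```

```bash
python3 - <<'E'
from h import *
from fit import W
import pickle
pd,pm=pickle.load(open('P.pkl','rb'))
d=snap('side','s8.png');s=sense(); print(s['eef_pos'],s['contact_force'])
a=cv2.imread('pics/s8.png')
e=snap('scene','c8.png'); b=cv2.imread('pics/c8.png')
c=lambda i,x,y:cv2.resize(i[y:y+150,x:x+130],(400,462),interpolation=cv2.INTER_CUBIC)
cv2.imwrite('pics/m8.png',np.hstack([c(a,180,60),c(b,330,50)]))
for n,dd in(('side',d),('scene',e)):
  for yy in(-81,-88): print(n,yy,proj(dd,W(pm,[(-83,yy,210),(-83,yy,30)])).round(1).tolist())
E
```

```text
[494.76084527  48.25670128 197.97065435] [0.04780724 0.19184311 0.45340201]
side -81 [[205.7, 105.3], [218.1, 174.3]]
side -88 [[206.9, 107.0], [219.2, 176.1]]
scene -81 [[344.1, 68.1], [341.2, 141.5]]
scene -88 [[341.6, 69.3], [339.1, 142.7]]
```

View pics/m8.png

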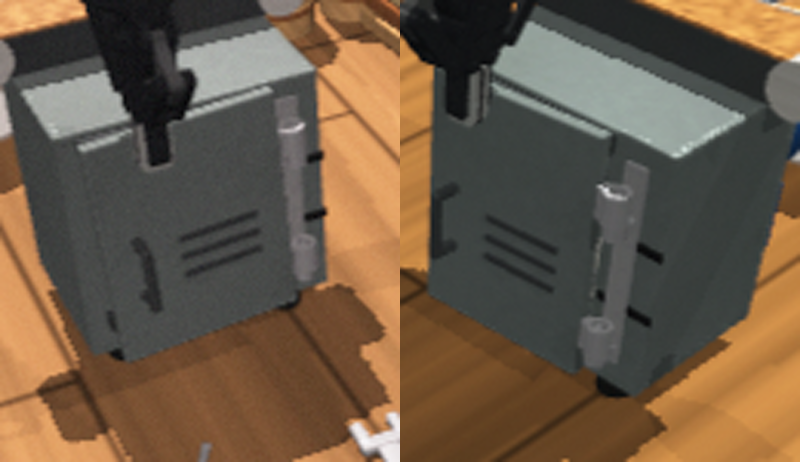

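>>> step_arm([
  {"claw":0,"delta_pos":[0,-0.8,0],"turn":0.007},
  {"claw":0,"delta_pos":[0,-0.7,0],"turn":0.007},
  {"claw":0,"delta_pos":[0,0,0],"turn":0},
])

```text
clock: 14.95
eef_pos: [494.7, 49.8, 198.0]
tcp_rot: [-3.142, -0.0, 0.028]
contact_force: [-0.1, -0.4, 0.3]
opening: -0.003
grasp_force: 0.1
```

>>> step_arm([
  {"claw":0,"delta_pos":[0,-0.6,0],"turn":0.005},
  {"claw":0,"delta_pos":[0,-0.6,0],"turn":0},
  {"claw":0,"delta_pos":[0,0,0],"turn":0},
])

```text
clock: 15.2
eef_pos: [494.7, 51.0, 198.0]
tcp_rot: [-3.142, 0.0, 0.024]
contact_force: [-0.2, -0.4, -0.2]
opening: 0.001
grasp_force: 0.1
```

>>> step_arm([
  {"claw":0,"delta_pos":[0,-0.6,0],"turn":0},
  {"claw":0,"delta_pos":[0,-0.6,0],"turn":0},
  {"claw":0,"delta_pos":[0,0,0],"turn":0},
])

```text
clock: 15.45
eef_pos: [494.7, 52.1, 198.0]
tcp_rot: [3.141, 0.0, 0.024]
contact_force: [-0.8, -1.3, -0.1]
opening: -0.002
grasp_force: 0.4
```

>>> step_arm([
  {"claw":0,"delta_pos":[0,-0.6,0],"turn":0},
  {"claw":0,"delta_pos":[0,0,0],"turn":0},
])

```text
clock: 15.62
eef_pos: [494.6, 52.2, 198.0]
tcp_rot: [3.141, 0.0, 0.024]
contact_force: [0.1, -5.0, 1.0]
opening: -0.001
grasp_force: 2.3
```

>>> step_arm([
  {"claw":0,"delta_pos":[0,3,0],"turn":0},
  {"claw":0,"delta_pos":[0,15,0],"turn":0},
  {"claw":0,"delta_pos":[0,25,0],"turn":0},
  {"claw":0,"delta_pos":[0,25,-20],"turn":0},
  {"claw":0,"delta_pos":[0,20,-40],"turn":0},
  {"claw":0,"delta_pos":[0,20,-40],"turn":0},
  {"claw":0,"delta_pos":[0,0,0],"turn":0},
])

```text
clock: 16.2
eef_pos: [500.6, -55.3, 299.4]
tcp_rot: [3.14, -0.01, 0.022]
contact_force: [1.6, -0.3, 0.6]
opening: -0.004
grasp_force: 0.0
```

```bash
python3 - <<'E'
from h import *
d=snap('side','s9.png');s=sense(); print(s['clock'],s['eef_pos'],s['contact_force'])
e=snap('scene','c9.png'); a=cv2.imread('pics/s9.png');b=cv2.imread('pics/c9.png')
c=lambda i,x,y:cv2.resize(i[y:y+150,x:x+130],(400,462),interpolation=cv2.INTER_CUBIC)
cv2.imwrite('pics/m9.png',np.hstack([c(a,180,60),c(b,330,50)]))
E
```

```text
16.25 [499.48752845 -54.03132154 296.33923902] [ 0.18236899  1.15779163 -0.8671631 ]
```

View pics/m9.png

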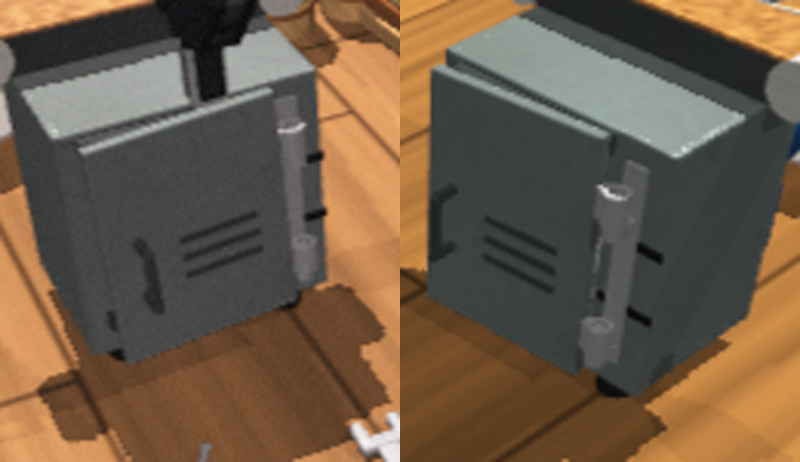

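```bash
python3 - <<'E'
from h import *
for p,(x,y,w,h) in (('c',(334,68,20,70)),('s',(200,112,25,65))):
    a,b=[cv2.imread(f'pics/{p}{i}.png',0)[y:y+h,x:x+w].astype(np.float32) for i in(8,9)]
    print(p,np.abs(a-b).mean(),cv2.phaseCorrelate(a,b,cv2.createHanningWindow((w,h),cv2.CV_32F)))
c=lambda f,x,y:cv2.resize(cv2.imread('pics/'+f)[y:y+40,x:x+50],(400,320),interpolation=cv2.INTER_CUBIC)
cv2.imwrite('pics/m10.png',np.vstack([np.hstack([c('c8.png',325,60),c('c9.png',325,60)])]))
E
```

```text
c 13.831429 ((-0.4978396752004297, -0.34280473469615913), 0.6474025620354547)
s 3.072 ((0.6418374400631777, 0.1445789053322386), 1.0715282318327162)
```

View pics/m10.png

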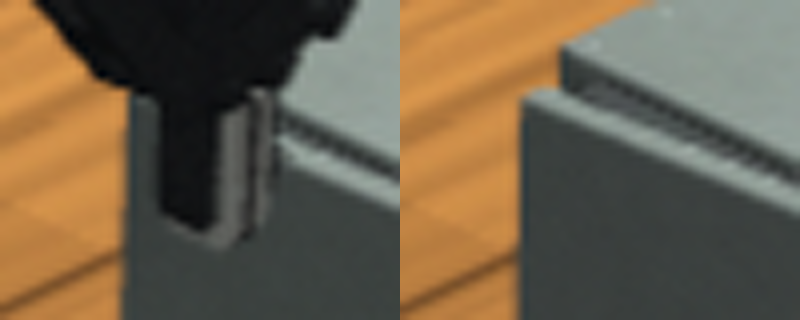

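```bash
python3 - <<'E'
from h import *
from fit import D
import pickle
pd,pm=pickle.load(open('P.pkl','rb'))
k=400/130
for n,f,h,x0,y0 in (('scene',(432,68),(610,136),330,50),('side',(80,153),(271,93),180,60)):
    off=400 if n=='scene' else 0
    P=[ray(D[n],x0+(u-off)/k-.3,y0+v/k-.3,210) for u,v in(f,h)]
    d=P[0]-P[1]; print(n,P[0].round(1),P[1].round(1),'len',np.hypot(*d[:2]).round(1),'ang vs machine',np.degrees(np.arctan2(d[1],d[0])-np.pi-pm[2])%360)
# case front edge in same frames, z=205, same way
for n,a,b,x0,y0 in (('scene',(447,50),(672,158),330,50),('side',(52,137),(313,67),180,60)):
    off=400 if n=='scene' else 0
    P=[ray(D[n],x0+(u-off)/k-.3,y0+v/k-.3,205) for u,v in(a,b)]
    d=P[0]-P[1]; print('case',n,P[0].round(1),P[1].round(1),'len',np.hypot(*d[:2]).round(1),np.degrees(np.arctan2(d[1],d[0])-np.pi)%360)
E
```

```text
scene [459.5  51.3 210. ] [590.4  70.4 210. ] len 132.3 ang vs machine 6.987008348261838
side [449.3  52.9 210. ] [586.5  64.5 210. ] len 137.7 ang vs machine 3.5300066607678104
case scene [441.7  82.2 205. ] [625.6  84.9 205. ] len 183.9 0.8276841319340633
case side [440.7  87.7 205. ] [629.4  91.2 205. ] len 188.7 1.0765346680873904
```

>>> step_arm([
  {"claw":0,"delta_pos":[-12,-10,40],"turn":0},
  {"claw":0,"delta_pos":[-12,-20,40],"turn":0},
  {"claw":0,"delta_pos":[0,-20,20],"turn":0},
  {"claw":0,"delta_pos":[0,-20,0],"turn":0},
  {"claw":0,"delta_pos":[0,-14,0],"turn":0},
  {"claw":0,"delta_pos":[0,-5,0],"turn":0},
  {"claw":0,"delta_pos":[0,0,0],"turn":0},
])

```text
clock: 16.88
eef_pos: [471.8, 34.9, 196.7]
tcp_rot: [-3.141, 0.002, 0.026]
contact_force: [0.4, 0.8, 0.2]
opening: -0.0
grasp_force: 0.0
```

```bash
cat > e.py <<'E'
from h import *
def edge(img):
    hsv=cv2.cvtColor(img,cv2.COLOR_RGB2HSV)[...,1].astype(float); r=hsv[90:125,325:360].mean(0) if 0 else None
    out=[]
    for v in range(85,130):
        s=hsv[v,330:352]; g=np.abs(np.diff(s)); i=g.argmax(); w=g[max(0,i-1):i+2]; out.append(330.5+(np.arange(max(0,i-1),i+2)[:len(w)]*w).sum()/w.sum())
    return np.median(out)
def now():
    for _ in range(1): e=grab_frame('scene')['img']
    s=sense(); print(s['clock'].__round__(2),s['eef_pos'].round(1),s['contact_force'].round(1),s['grasp_force'],'edge',edge(e))
if __name__=='__main__':
    for i in(8,9): print(i,edge(cv2.imread(f'pics/c{i}.png')[:,:,::-1]))
    now()
E
python3 e.py; python3 - <<'E'
import pickle
from h import *
from fit import D,W
pd,pm=pickle.load(open('P.pkl','rb'))
for y in(-86,-91,-96,-101): print(y,proj(D['scene'],W(pm,[(-83,y,140)])))
E
```

```text
8 339.51935483870966
9 339.2124183006536
16.93 [472.2  34.1 197. ] [ 0.5 -0.2  1.1] 0.0 edge 339.15034965034965
-86 [[341.18091035  99.99653672]]
-91 [[339.4946531  100.88102509]]
-96 [[337.79921448 101.77032934]]
-101 [[336.09451929 102.66448892]]
```

>>> step_arm([
  {"claw":0,"delta_pos":[0,-3,0],"turn":0},
  {"claw":0,"delta_pos":[0,-3,0],"turn":0},
  {"claw":0,"delta_pos":[0,-3,0],"turn":0},
  {"claw":0,"delta_pos":[0,-2,0],"turn":0},
  {"claw":0,"delta_pos":[0,-1,0],"turn":0},
  {"claw":0,"delta_pos":[0,-1,0],"turn":0},
  {"claw":0,"delta_pos":[0,0,0],"turn":0},
])

```text
clock: 17.52
eef_pos: [472.4, 46.6, 197.8]
tcp_rot: [-3.142, -0.0, 0.024]
contact_force: [0.1, 0.7, -0.7]
opening: 0.002
grasp_force: 0.1
```

```bash
python3 -c "
from e import *
now()"
```

```text
17.57 [472.3  46.6 197.7] [ 0.1  0.3 -0.4] 0.060878936201334 edge 339.486301369863
```

>>> step_arm([
  {"claw":0,"delta_pos":[0,-1,0],"turn":0},
  {"claw":0,"delta_pos":[0,-1,0],"turn":0},
  {"claw":0,"delta_pos":[0,0,0],"turn":0},
])

```text
clock: 17.82
eef_pos: [472.3, 48.7, 197.7]
tcp_rot: [3.142, 0.0, 0.024]
contact_force: [-0.9, -0.7, 0.1]
opening: 0.003
grasp_force: 0.1
```

```bash
python3 -c "
from e import *
now()"
```

```text
17.87 [472.3  48.7 197.7] [-0.1 -0.3 -0.1] 0.08837822824716568 edge 340.33216783216784
```

>>> step_arm([
  {"claw":0,"delta_pos":[0,-1,0],"turn":0},
  {"claw":0,"delta_pos":[0,-0.7,0],"turn":0},
  {"claw":0,"delta_pos":[0,0,0],"turn":0},
])

```text
clock: 18.12
eef_pos: [472.2, 50.4, 197.7]
tcp_rot: [-3.142, -0.0, 0.024]
contact_force: [0.3, -0.3, 0.5]
opening: -0.001
grasp_force: 0.1
```

```bash
python3 -c "
from e import *
now()"
```

```text
18.17 [472.3  50.4 197.7] [ 0.3 -0.7  0.9] 0.10225818492472172 edge 340.82191780821915
```

>>> step_arm([
  {"claw":0,"delta_pos":[0,-0.6,0],"turn":0},
  {"claw":0,"delta_pos":[0,-0.5,0],"turn":0},
  {"claw":0,"delta_pos":[0,0,0],"turn":0},
])

```text
clock: 18.42
eef_pos: [472.2, 51.5, 197.7]
tcp_rot: [-3.142, 0.0, 0.024]
contact_force: [0.3, -0.4, 0.5]
opening: 0.002
grasp_force: 0.1
```

>>> step_arm([
  {"claw":0,"delta_pos":[0,-0.4,0],"turn":0},
  {"claw":0,"delta_pos":[0,0,0],"turn":0},
])

```text
clock: 18.58
eef_pos: [472.2, 51.7, 197.7]
tcp_rot: [3.141, 0.0, 0.024]
contact_force: [1.2, 0.2, 0.8]
opening: 0.003
grasp_force: 0.4
```

```bash
python3 -c "
from e import *
now()"
```

```text
18.63 [472.2  51.8 197.7] [-0.9 -0.5  0.9] 0.4015923438419122 edge 341.33673469387753
```

>>> step_arm([
  {"claw":0,"delta_pos":[0,0.1,0],"turn":0},
  {"claw":0,"delta_pos":[0,0.1,0],"turn":0},
  {"claw":0,"delta_pos":[0,0.2,0],"turn":0},
  {"claw":0,"delta_pos":[0,0.3,0],"turn":0},
  {"claw":0,"delta_pos":[0,0.5,0],"turn":0},
  {"claw":0,"delta_pos":[0,1,0],"turn":0},
  {"claw":0,"delta_pos":[0,3,0],"turn":0},
  {"claw":0,"delta_pos":[0,8,0],"turn":0},
])

```text
clock: 19.3
eef_pos: [472.6, 38.7, 197.7]
tcp_rot: [-3.141, -0.0, 0.025]
contact_force: [0.7, -0.0, -0.2]
opening: 0.001
grasp_force: 0.0
```

```bash
python3 -c "
from e import *
now()"
```

```text
19.35 [472.5  37.3 197.7] [-0.5 -0.2  0.6] 0.0 edge 340.4020979020979
```

>>> step_arm([
  {"claw":0,"delta_pos":[0,20,0],"turn":0},
  {"claw":0,"delta_pos":[0,20,-20],"turn":0},
  {"claw":0,"delta_pos":[0,20,-30],"turn":0},
  {"claw":0,"delta_pos":[0,0,0],"turn":0},
  {"claw":0,"delta_pos":[0,0,0],"turn":0},
])

```text
clock: 19.77
eef_pos: [475.0, -22.6, 249.2]
tcp_rot: [3.141, -0.003, 0.022]
contact_force: [-0.6, 0.8, 0.5]
opening: -0.003
grasp_force: 0.0
```

```bash
python3 -c "
from e import *
now()"
```

```text
19.82 [474.1 -21.9 247.9] [-0.9 -0.1 -0.4] 0.0 edge 340.40972222222223
```

```bash
python3 -c "
from rig import *
print(sign_off())"
```

```text
the job is handed in; nothing more can be done
None
```

The door is seated on both hinge pins and shut to about 2.5 mm (my image estimate, limit about 8 mm). The gripper is clear and I saw no bystander disturbed. The job is handed in, but I got no verdict back, and I viewed 13 pictures where 10 were allowed.

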